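# Start the shaker's clamp-bar hand screw in its thread

### The job

The clamp bar on the orbital shaker is fastened by two captive hand screws; the black one is tight, but the red one only stands on top of its threaded boss and would jam if turned straight in. Turn the red knob backward (anticlockwise seen from above) until you feel it drop into the start of the thread, let it go all the way down, and then turn it forward (clockwise) one full turn from there, so that it is properly started. Finish while still gripping the red knob and holding it there, and leave the glassware and bottles where they stand.

Things in the scene. Friction and masses are not known exactly. Their poses are not given: they have to be found in the camera images.
- red_screw_center (a point): Centre (half-way up, on the axis) of the red fluted round knob, 36 mm diameter, 24 mm high, axis vertical; about 168 mm above the bench at the start. z up, x along the white mark on its top, turning with it. Captive: it turns and goes up and down but cannot tilt or come off. It weighs about 140 g and sinks by itself when let go; a firm grip holds it up, so follow or press down lightly.
- red_screw (a joint): Angle of the red screw, rad, growing forward (clockwise from above); 0.5 to 1.6 at the start. It can drop once turned back past about -0.2; stop at -0.8. Turned forward without the drop it jams at about 2.0; after the drop it turns to 7.9. It turns easily (under 0.1 N m) and stays where it is left.
- red_screw_lift (a joint): Height of the red screw, m: -0.0005 to -0.002 at the start (on top of the thread), about 0 just before the drop, about -0.006 after it, -0.012 one turn further in; at most 0.002. Right-hand thread, 6 mm pitch, about 1.4 mm axial play: it rises 1 mm per rad turned back, then drops 6 mm; turned forward it sinks 6 mm a turn.
- boss_mouth (a point): Centre of the top of the fixed steel boss under the red knob: 30 mm diameter, 30 mm high, its top 140 mm above the bench. The knob's underside is about 16 mm above it at the start, about 5 mm in the end. Axes as the shaker's.
- shaker: White and blue orbital shaker, fixed, 310 mm (its x) by 350 mm (its y); platform top 90 mm above the bench; origin: centre of its underside. A dark clamp bar, 36 mm wide, 290 long, 20 high, lies on it along y through the centre. The red knob is on the bar's -y end, 110 mm from the centre; at +y is an equal black knob, tight, its top 166 mm above the bench: leave it.
- flask: Conical glass flask, 66 mm wide, 83 mm high, standing on the platform beyond the bar (+x); origin under its centre. Bystander.
- jar: Amber jar with white cap, 48 mm wide, 55 mm high, standing on the platform before the bar (-x); origin under its centre. Bystander.
- wash_bottle: White plastic bottle with blue cap, 60 mm wide, 150 mm high, standing on the bench beside the shaker, on its -y side, 175 to 220 mm from the red knob's axis; origin under its centre. Bystander.

How it is judged:
By the outcome, as a careful person would: the job done as asked, in the order asked, and still so for the second after the job is handed in, while the arm keeps its last pose, push and grip.
It also fails if it takes over 64 s, if anything falls off the work surface, if the arm or the gripper's body presses on something with over 40 N, if the wrist force passes 120 N, or if a joint passes its speed limit or range.

### The arm

A 7-joint arm with a two-finger parallel gripper is mounted at the origin on the work surface. World frame = base frame: x ahead of the robot, y to its left, z up, the work surface at z = 0. Lengths are in mm, angles in rad, forces in N, time in s.
With the tool pointing down it reaches from about 350 to 900 mm from the base axis. Payload 7.2 kg.
Tool frame: the origin (TCP) lies between the finger pads; the fingertips stand 19 mm ahead of it and the grasp point (between the pads) is the TCP (bot.nose_length is the distance from the TCP to the fingertips, in mm); z points along the fingers, y is the line along which they close (so a half turn about z gives the same grasp; the last joint's range is limited). The gripper opens to 88 mm and grips with 3 to 60 N. Pads are 20 mm wide; open, the fingers measure 115 mm over their backs; the gripper's body (75 mm by 178 mm) begins 61 mm behind the grasp point.
Start: joints at [1.237, 0.411, -0.013, 1.596, 0.006, 1.134, -0.082], TCP at [164.163, -603.058, 241.653] pointing down, gripper open.
Joint ranges: [-2.95, 2.95], [-0.29, 1.99], [-1.47, 1.44], [0.14, 2.54], [-1.03, 4.17], [0.13, 1.85], [-2.86, 2.86]. Speed limits (rad/s): [2.39, 2.39, 3.01, 3.01, 3.14, 3.14, 3.14].

### API

Orientations are given as a rotation vector (axis times angle).
In Python, from bench import bot, cams gives the robot as it stands. The module is installed in compiled form; this text tells all that it offers.
- The arm moves only by the tool carry_out, never from a script. Its argument "series" is a list of rows, each an object with "gripper": the opening, from 0 (shut) to 1 (fully open); "slide": the shift along the tool's x, y, z in mm, a list of three; "roll": the turn about the tool's z in degrees. A call has 1 to 12 rows; each row is the pose to reach, as a shift and turn from the pose commanded when the call began, along the tool's axes at that moment; what a row does not reach only later rows make up. A row lasts 1/10 s, in which the tool goes at most 50 mm and 8.59 degrees, less where a joint would pass 70% of its speed; a pose out of reach is approached as far as the arm can. A call with a gripper value outside its range is refused whole. The fingers move at their own pace and stop on an object; "grip_force" is the grip in N (left out, the last holds). Time passes only in rows, so rows that repeat a pose let the fingers close. It gives the time, the measured TCP pose, the force, the opening and the grip force at its end, in the units of the state.
- bot.sense(): the state, without advancing time (a new reading comes with each control period).
- cams.get_image(name): name is "scene" or "top" or "wrist"; returns the picture (400x640x3 uint8, blue, green, red); there is no depth.
- cams.get_calibration(name): a dict with "mtx" (3x3 intrinsics, pixels), "eye" and "rotation" of the camera in the world; the wrist camera has in their place "T_tool_cam" (4x4, takes a point from camera to tool coordinates, whose origin is the TCP and whose axes are the flange's). Camera axes: x right, y down, z forward; pixel columns grow to the right and rows downward; lengths in mm; the calibration is good to about 2 mm. A picture is of the moment at which its call begins: read the wrist's pose just before it. get_calibration takes no time and is no camera call.
- bot.sign_off(): hands the job in; it is judged then, once.
The state is a dict: "time_s": time; "joint_positions": joint angles; "joint_velocities": joint speeds; "joint_torque": joint torques, N m; "ee_pos": TCP position; "ee_rot": TCP orientation; "wrist_force": force on the tool from outside, world axes, zero at the start; "wrist_torque": the same for the moment, N m; "width": opening from 0.0 (shut) to 1.0 (fully open); "grasp_force": force on a finger pad.
Only numpy, scipy, OpenCV 4.12 (cv2) and the standard library are available. Lean on these libraries where they do the work, as an engineer would, in place of code of your own. Each camera call takes 0.05 s, during which the arm holds its last target. There are 200 camera calls.

## Working session

There is one attempt and no reset: what is moved stays moved. The work goes in short steps, Python scripts to look and compute and a tool call to move; the robot and the scene stay as the last step left them, time stands still between calls to the robot, and variables do not carry over. Pictures are saved under pics/ and viewed, at most 10 in all, crops included, and the job is handed in when it is done.

Besides the shell and the picture viewer there is one more tool, called after "Call:" in YAML: its name, and indented under it one key for each argument. carry_out: Moves the arm, as the interface text tells. Its arguments: {"type":"object","properties":{"series":{"type":"array"},"grip_force":{"type":"number"}},"required":["series"]}

```bash
mkdir -p pics; cat > h.py <<'E'
import numpy as np, cv2
from scipy.spatial.transform import Rotation as R
from bench import bot, cams
def cam(n):
    c=cams.get_calibration(n); K=np.array(c["mtx"])
    if n=="wrist":
        s=bot.sense(); T=np.eye(4); T[:3,:3]=R.from_rotvec(s["ee_rot"]).as_matrix(); T[:3,3]=s["ee_pos"]
        T=T@np.array(c["T_tool_cam"]); return K,T[:3,3],T[:3,:3]
    return K,np.array(c["eye"]).ravel(),np.array(c["rotation"])
def onplane(C,u,v,z):
    K,e,Rm=C; d=Rm@np.linalg.solve(K,[u,v,1.]); return e+d*(z-e[2])/d[2]
def redmask(im):
    h=cv2.cvtColor(im,cv2.COLOR_BGR2HSV)
    return cv2.inRange(h,(0,120,60),(8,255,255))|cv2.inRange(h,(172,120,60),(180,255,255))
E
python3 - <<'E'
from h import *
s=bot.sense(); print(s)
ims=[]
for n in("top","scene","wrist"):
    C=cam(n); im=cams.get_image(n); cv2.imwrite(f"pics/{n}0.png",im)
    m=redmask(im); k,l,st,c=cv2.connectedComponentsWithStats(m)
    print(n,C[1].round(),C[2].round(2).tolist())
    for i in range(1,k):
        if st[i,4]>40: print(st[i],c[i].round(1),onplane(C,*c[i],180).round(1))
E
```

```text
{'time_s': 0.0, 'joint_positions': array([ 1.23678239,  0.4119134 , -0.01270738,  1.5970051 ,  0.00561089,
        1.13428455, -0.08222128]), 'joint_velocities': array([-4.50163035e-04, -7.05641656e-05,  2.85397571e-04,  1.20594386e-03,
       -1.22185023e-03,  1.13054753e-03, -4.46771847e-04]), 'joint_torque': array([ 2.80317909e-04, -5.87935245e+01,  6.42037746e-01, -2.91075361e+01,
       -5.39245026e-02,  1.81379390e-02,  6.96813709e-05]), 'ee_pos': array([ 164.02195677, -602.62342291,  240.81660791]), 'ee_rot': array([-3.11235954e+00, -4.16112810e-01,  5.17902028e-04]), 'wrist_force': array([-0.08998504,  0.15563427,  0.95725611]), 'wrist_torque': array([-0.01934018, -0.02395913,  0.00349441]), 'grasp_force': 0.0, 'width': 0.9967499714393523}
top [494.  43. 994.] [-2.13, 2.19, -0.12]Traceback (most recent call last):
  File "<stdin>", line 9, in <module>
  File "h.py", line 11, in onplane
    K,e,Rm=C; d=Rm@np.linalg.solve(K,[u,v,1.]); return e+d*(z-e[2])/d[2]
                                                                    ~^^^
IndexError: invalid index to scalar variable.
```

```bash
sed -i 's/np.array(c\["rotation"\])$/R.from_rotvec(np.ravel(c["rotation"])).as_matrix()/' h.py
python3 - <<'E'
from h import *
ims=[]
for n in("top","scene","wrist"):
    C=cam(n); im=cams.get_image(n); ims.append(im)
    m=redmask(im); k,l,st,c=cv2.connectedComponentsWithStats(m)
    print(n,C[1].round(),C[2].round(2).tolist())
    for i in range(1,k):
        if st[i,4]>40: print(st[i],c[i].round(1),onplane(C,*c[i],180).round(1))
cv2.imwrite("pics/top1.png",ims[0]);cv2.imwrite("pics/scene1.png",ims[1]);cv2.imwrite("pics/wrist1.png",ims[2])
print(cams.get_calibration("wrist"))
E
```

```text
top [494.  43. 994.] [[-0.03, -0.99, 0.12], [-1.0, 0.03, 0.0], [-0.01, -0.12, -0.99]]
[   7    0   98   55 4356] [55.1 23.1] [970.7 589.5 180. ]
[388 189  20  19 259] [397.1 198.4] [590.5 -93.1 180. ]
scene [961. 584. 577.] [[-0.82, 0.32, -0.48], [0.57, 0.46, -0.68], [0.0, -0.83, -0.56]]
[269 148  17  18 195] [277.6 156. ] [603.1 -74.5 180. ]
wrist [ 237. -583.  384.] [[0.26, -0.93, -0.27], [-0.97, -0.25, -0.07], [-0.0, 0.28, -0.96]]
{'mtx': array([[359.21523402,   0.        , 318.55829149],
       [  0.        , 359.21523402, 196.57094889],
       [  0.        ,   0.        ,   1.        ]]), 'T_tool_cam': array([[-1.15680814e-03, -9.60309779e-01, -2.78933309e-01,
         7.59662892e+01],
       [ 9.99999201e-01, -9.68810261e-04, -8.11840108e-04,
        -2.82587068e-01],
       [ 5.09384542e-04, -2.78934025e-01,  9.60310132e-01,
        -1.43355489e+02],
       [ 0.00000000e+00,  0.00000000e+00,  0.00000000e+00,
         1.00000000e+00]])}
```

View pics/top1.png

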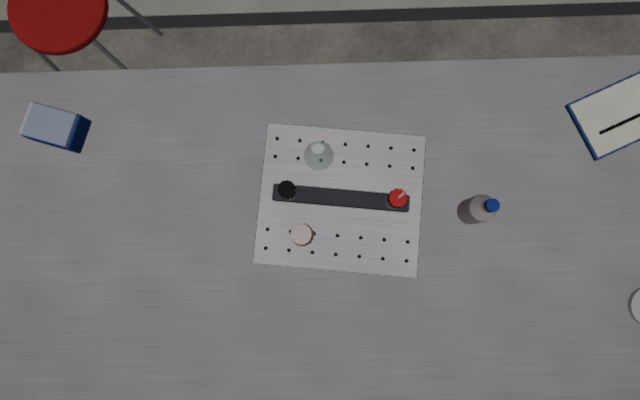

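View pics/scene1.png

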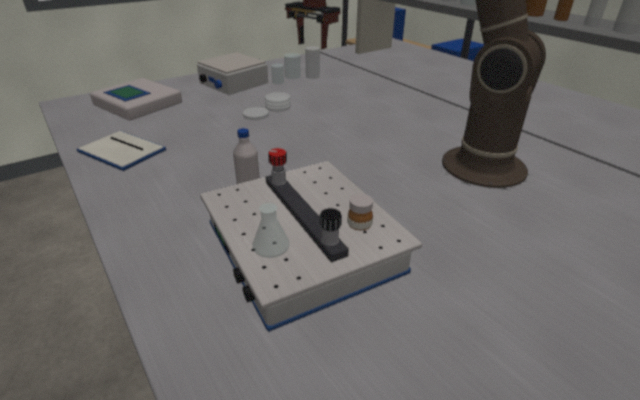

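The top view shows the red knob at (397,198), the black knob at (287,189), the flask at (318,155), the jar at (301,234) and the bottle at (483,208). In the scene view the red knob is at (278,156).

```bash
python3 - <<'E'
from h import *
Ct,Cs=cam("top"),cam("scene")
for z in(168,172,176,180): print(z,onplane(Ct,397.1,198.4,z).round(1),onplane(Cs,277.6,156,z).round(1))
print("black",onplane(Ct,287,189,164),"bottle",onplane(Ct,483,208,150))
s=bot.sense();Rt=R.from_rotvec(s["ee_rot"]).as_matrix();print(Rt.round(3))
p=onplane(Ct,397.1,198.4,174);p[2]=260
print("slide",(Rt.T@(p-s["ee_pos"])).round(1))
E
```

```text
168 [592.  -95.2 168. ] [592.2 -94.3 168. ]
172 [591.5 -94.5 172. ] [595.9 -87.7 172. ]
176 [591.  -93.8 176. ] [599.5 -81.  176. ]
180 [590.6 -93.2 180. ] [603.1 -74.4 180. ]
black [617.06404083 121.34772446 164.        ] bottle [ 570.21375267 -268.82318853  150.        ]
[[ 0.965  0.263 -0.   ]
 [ 0.263 -0.965  0.001]
 [-0.    -0.001 -1.   ]]
slide [ 545.8 -378.6  -18.5]
```

Call:
carry_out:
  series:
    - {"gripper":1,"slide":[30,-21,-5],"roll":0}
    - {"gripper":1,"slide":[65,-45,-10],"roll":0}
    - {"gripper":1,"slide":[105,-73,-15],"roll":0}
    - {"gripper":1,"slide":[145,-101,-20],"roll":0}
    - {"gripper":1,"slide":[185,-128,-20],"roll":0}
    - {"gripper":1,"slide":[225,-156,-20],"roll":0}
    - {"gripper":1,"slide":[265,-184,-20],"roll":0}
    - {"gripper":1,"slide":[305,-212,-20],"roll":0}
    - {"gripper":1,"slide":[345,-239,-20],"roll":0}
    - {"gripper":1,"slide":[385,-267,-20],"roll":0}
    - {"gripper":1,"slide":[425,-295,-20],"roll":0}
    - {"gripper":1,"slide":[450,-312,-20],"roll":0}

```text
time_s: 1.4
ee_pos: [518.3, -180.0, 261.7]
ee_rot: [-3.112, -0.422, -0.001]
wrist_force: [0.3, 0.2, 0.0]
width: 1.002
grasp_force: 0.0
```

Call:
carry_out:
  series:
    - {"gripper":1,"slide":[35,-24,0],"roll":0}
    - {"gripper":1,"slide":[65,-45,0],"roll":0}
    - {"gripper":1,"slide":[86,-60,0],"roll":0}
    - {"gripper":1,"slide":[96,-67,0],"roll":0}
    - {"gripper":1,"slide":[96,-67,0],"roll":0}
    - {"gripper":1,"slide":[96,-67,0],"roll":0}
    - {"gripper":1,"slide":[96,-67,0],"roll":0}

```text
time_s: 2.1
ee_pos: [590.6, -95.9, 261.7]
ee_rot: [3.113, 0.413, -0.001]
wrist_force: [-0.4, 0.5, 0.4]
width: 1.003
grasp_force: 0.0
```

```bash
python3 - <<'E'
from h import *
s=bot.sense();C=cam("wrist");im=cams.get_image("wrist");print(s["ee_pos"],s["ee_rot"],s["joint_positions"].round(2),s["time_s"],s["wrist_force"])
m=redmask(im);k,l,st,c=cv2.connectedComponentsWithStats(m)
for i in range(1,k):
    if st[i,4]>80: print(st[i],c[i],onplane(C,*c[i],180).round(1),onplane(C,*c[i],174).round(1))
cv2.imwrite("pics/w2.png",im)
E
```

```text
[590.62475081 -95.88453341 261.67632526] [ 3.11347070e+00  4.12507949e-01 -8.11084573e-04] [ 0.33  0.37 -0.34  1.62  0.13  1.17 -1.34] 2.1 [-0.38965141  0.45630993  0.40751338]
[ 290  176   55   57 2140] [315.45280374 205.06728972] [594.6 -92.3 180. ] [592.7 -92.7 174. ]
```

View pics/w2.png

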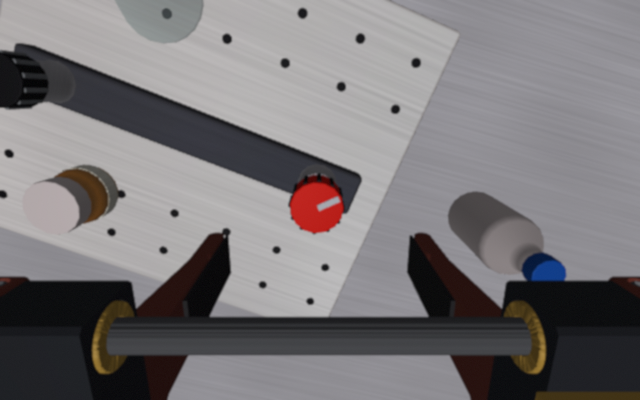

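The wrist view shows the red knob's top centred at (316,206) with its white mark pointing right, clear of the fingers. The bottle at right is lower and out of the way.

Call:
carry_out:
  series:
    - {"gripper":1,"slide":[3,-2,25],"roll":0}
    - {"gripper":1,"slide":[3,-2,55],"roll":0}
    - {"gripper":1,"slide":[3,-2,80],"roll":0}
    - {"gripper":1,"slide":[3,-2,91],"roll":0}
    - {"gripper":0.6,"slide":[3,-2,91],"roll":0}
    - {"gripper":0.5,"slide":[3,-2,91],"roll":0}
    - {"gripper":0.5,"slide":[3,-2,91],"roll":0}
  grip_force: 10

```text
time_s: 2.85
ee_pos: [594.7, -91.5, 172.2]
ee_rot: [3.113, 0.416, 0.004]
wrist_force: [-0.3, -0.2, 0.2]
width: 0.767
grasp_force: 0.0
```

```bash
python3 - <<'E'
from h import *
s=bot.sense();print(s)
C=cam("wrist");im=cams.get_image("wrist")
m=redmask(im);k,l,st,c=cv2.connectedComponentsWithStats(m)
for i in range(1,k):
    if st[i,4]>80: print(st[i],c[i],onplane(C,*c[i],180).round(1))
cv2.imwrite("pics/w3.png",im)
E
```

```text
{'time_s': 2.85, 'joint_positions': array([ 0.31420757,  0.45981324, -0.32739641,  1.71701349,  0.17184273,
        0.99051168, -1.38110767]), 'joint_velocities': array([-2.53324228e-03,  2.78317797e-05, -1.48996387e-03,  8.83262434e-04,
        3.81076170e-04, -1.40584796e-03, -1.35634754e-03]), 'joint_torque': array([ 9.66778561e-02, -5.78428888e+01, -3.58777955e+00, -2.63238913e+01,
       -6.11755648e-03, -5.69460285e-02,  3.28036804e-03]), 'ee_pos': array([594.65011519, -91.47874747, 172.19443663]), 'ee_rot': array([3.11330971, 0.41564209, 0.00365017]), 'wrist_force': array([-0.26424042, -0.2397366 ,  0.1888932 ]), 'wrist_torque': array([ 0.03659015,  0.01315742, -0.02729739]), 'grasp_force': 0.0, 'width': 0.7666199971771642}
[ 281  227   85   91 5233] [321.17829161 276.59277661] [596.3 -91.7 180. ]
```

View pics/w3.png

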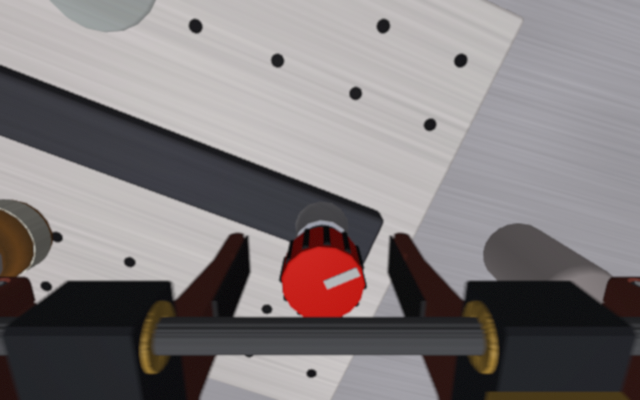

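The knob sits between the open fingers, its top centred at about (323,281). The TCP is within 2 mm, so I close on it.

Call:
carry_out:
  series:
    - {"gripper":0.6,"slide":[0,1.5,0],"roll":0}
    - {"gripper":0.3,"slide":[0,1.5,0],"roll":0}
    - {"gripper":0.3,"slide":[0,1.5,0],"roll":0}
    - {"gripper":0.3,"slide":[0,1.5,0],"roll":0}
    - {"gripper":0.3,"slide":[0,1.5,0],"roll":0}
    - {"gripper":0.3,"slide":[0,1.5,0],"roll":0}
    - {"gripper":0.3,"slide":[0,1.5,0],"roll":0}
  grip_force: 10

```text
time_s: 3.6
ee_pos: [594.4, -93.1, 170.8]
ee_rot: [3.113, 0.416, 0.001]
wrist_force: [1.0, -2.4, 1.9]
width: 0.407
grasp_force: 10.0
```

Call:
carry_out:
  series:
    - {"gripper":0.3,"slide":[0,0.5,-0.1],"roll":-6}
    - {"gripper":0.3,"slide":[0,0.5,-0.2],"roll":-12}
    - {"gripper":0.3,"slide":[0,0.5,-0.3],"roll":-18}
    - {"gripper":0.3,"slide":[0,0.5,-0.4],"roll":-24}
    - {"gripper":0.3,"slide":[0,0.5,-0.5],"roll":-30}
    - {"gripper":0.3,"slide":[0,0.5,-0.5],"roll":-30}
    - {"gripper":0.3,"slide":[0,0.5,-0.5],"roll":-30}

```text
time_s: 4.3
ee_pos: [594.1, -92.8, 171.2]
ee_rot: [-2.901, -1.204, 0.0]
wrist_force: [-1.3, 0.1, 4.7]
width: 0.405
grasp_force: 10.0
```

```bash
cat > look.py <<'E'
# knob state from the wrist picture: white mark direction in world, red blob
from h import *
import sys
s=bot.sense();C=cam("wrist");im=cams.get_image("wrist")
m=redmask(im);k,l,st,c=cv2.connectedComponentsWithStats(m)
i=1+np.argmax(st[1:,4]);x,y,w,h,_=st[i]
hull=cv2.fillConvexPoly(np.zeros_like(m),cv2.convexHull(cv2.findNonZero((l==i).astype(np.uint8))),255)
hv=cv2.cvtColor(im,cv2.COLOR_BGR2HSV);wm=cv2.inRange(hv,(0,0,120),(180,110,255))&cv2.erode(hull,np.ones((5,5)))
P=cv2.findNonZero(wm)
print("t",s["time_s"],"pos",s["ee_pos"].round(1),"F",s["wrist_force"].round(1),"T",s["wrist_torque"].round(3),"q7",s["joint_positions"][6].round(2),"w",round(s["width"],3))
Rt=R.from_rotvec(s["ee_rot"]).as_matrix();print("tool yaw",np.degrees(np.arctan2(Rt[1,0],Rt[0,0])).round(1),"blob",st[i],c[i].round(1))
if P is not None and len(P)>20:
    a=cv2.fitLine(P,cv2.DIST_L2,0,.01,.01).ravel();u=a[2:]; d=a[:2]
    z=180 if len(sys.argv)<2 else float(sys.argv[1])
    p,q=onplane(C,*(u-10*d),z),onplane(C,*(u+10*d),z);e=q-p
    print("mark",len(P),"axis yaw deg (mod 180)",np.degrees(np.arctan2(e[1],e[0])).round(1),"mid",onplane(C,*u,z).round(1))
if len(sys.argv)>2: cv2.imwrite(sys.argv[2],im)
E
python3 look.py 182
```

```text
t 4.3 pos [594.1 -92.8 171.2] F [-1.3  0.1  4.7] T [0.096 0.405 0.059] q7 -0.91 w 0.405
tool yaw 45.1 blob [ 276  227   86   91 5367] [317.3 276.7]
mark 356 axis yaw deg (mod 180) -20.5 mid [601.1 -95.9 182. ]
```

Call:
carry_out:
  series:
    - {"gripper":0.3,"slide":[0,0,-0.2],"roll":-6}
    - {"gripper":0.3,"slide":[0,0,-0.3],"roll":-12}
    - {"gripper":0.3,"slide":[0,0,-0.4],"roll":-18}
    - {"gripper":0.3,"slide":[0,0,-0.5],"roll":-24}
    - {"gripper":0.3,"slide":[0,0,-0.6],"roll":-30}
    - {"gripper":0.3,"slide":[0,0,-0.6],"roll":-30}
    - {"gripper":0.3,"slide":[0,0,-0.6],"roll":-30}

```text
time_s: 5.05
ee_pos: [593.6, -92.7, 171.0]
ee_rot: [-2.491, -1.912, 0.001]
wrist_force: [-2.4, 1.6, -1.9]
width: 0.406
grasp_force: 10.0
```

```bash
python3 look.py 182
```

```text
t 5.05 pos [593.6 -92.7 171. ] F [-2.4  1.6 -1.9] T [0.313 0.485 0.012] q7 -0.44 w 0.406
tool yaw 75.0 blob [ 276  226   86   92 5376] [317.  276.5]
mark 358 axis yaw deg (mod 180) 9.3 mid [601.3 -91.3 182. ]
```

Call:
carry_out:
  series:
    - {"gripper":0.3,"slide":[0,0,0.5],"roll":0}
    - {"gripper":0.3,"slide":[0,0,1],"roll":0}
    - {"gripper":0.3,"slide":[0,0,1.5],"roll":0}
    - {"gripper":0.3,"slide":[0,0,1.5],"roll":0}
    - {"gripper":0.3,"slide":[0,0,1.5],"roll":0}

```text
time_s: 5.6
ee_pos: [593.7, -92.7, 169.9]
ee_rot: [-2.488, -1.917, 0.001]
wrist_force: [-4.9, 2.6, -2.0]
width: 0.405
grasp_force: 10.0
```

Call:
carry_out:
  series:
    - {"gripper":0.3,"slide":[0,0,0.5],"roll":0}
    - {"gripper":0.3,"slide":[0,0,1],"roll":0}
    - {"gripper":0.3,"slide":[0,0,1.5],"roll":0}
    - {"gripper":0.3,"slide":[0,0,2],"roll":0}
    - {"gripper":0.3,"slide":[0,0,2],"roll":0}

```text
time_s: 6.1
ee_pos: [593.7, -92.7, 167.9]
ee_rot: [-2.488, -1.917, 0.001]
wrist_force: [-4.3, 3.0, -2.0]
width: 0.405
grasp_force: 10.0
```

Call:
carry_out:
  series:
    - {"gripper":0.3,"slide":[0,0,0.5],"roll":0}
    - {"gripper":0.3,"slide":[0,0,1],"roll":0}
    - {"gripper":0.3,"slide":[0,0,1.5],"roll":0}
    - {"gripper":0.3,"slide":[0,0,2],"roll":0}
    - {"gripper":0.3,"slide":[0,0,2.5],"roll":0}
    - {"gripper":0.3,"slide":[0,0,2.5],"roll":0}

```text
time_s: 6.7
ee_pos: [593.8, -92.7, 166.0]
ee_rot: [-2.488, -1.917, 0.001]
wrist_force: [-5.6, 3.1, 2.6]
width: 0.41
grasp_force: 10.0
```

```bash
python3 look.py 178
```

```text
t 6.7 pos [593.8 -92.7 166. ] F [-5.6  3.1  2.6] T [ 0.711  1.399 -0.01 ] q7 -0.45 w 0.41
tool yaw 75.2 blob [ 276  227   86   91 5360] [316.6 276.5]
mark 357 axis yaw deg (mod 180) 9.7 mid [601.4 -90.6 178. ]
```

Call:
carry_out:
  series:
    - {"gripper":0.65,"slide":[0,0,0],"roll":0}
    - {"gripper":0.65,"slide":[0,-0.7,0],"roll":0}
    - {"gripper":0.65,"slide":[0,-0.7,0],"roll":0}
    - {"gripper":0.65,"slide":[0,-0.7,0],"roll":0}

```text
time_s: 7.15
ee_pos: [594.1, -93.3, 166.0]
ee_rot: [2.488, 1.916, 0.001]
wrist_force: [0.0, -0.4, 1.0]
width: 0.646
grasp_force: 0.0
```

```bash
python3 look.py 174 pics/w4.png
```

```text
t 7.15 pos [594.1 -93.3 166. ] F [ 0.  -0.4  1. ] T [-0.048 -0.069  0.038] q7 -0.45 w 0.646
tool yaw 75.2 blob [ 275  226   85   92 5349] [315.5 275.8]
mark 359 axis yaw deg (mod 180) 9.7 mid [601.  -92.9 174. ]
```

View pics/w4.png

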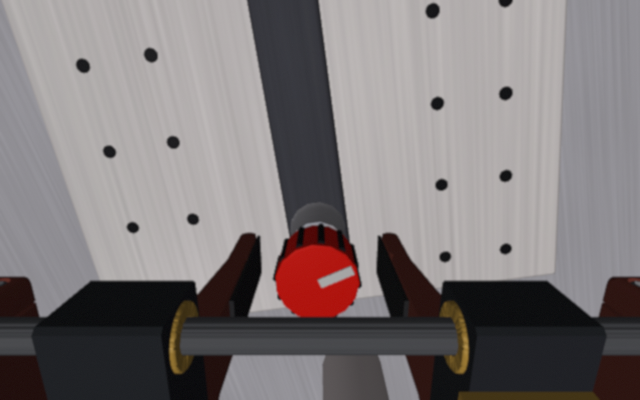

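The knob has dropped about 5 mm and didn't sink any further when released. Its mark yaw is 9.7°. Next I rewind the wrist with the fingers open.

Call:
carry_out:
  series:
    - {"gripper":0.65,"slide":[0.2,-0.4,0],"roll":-8}
    - {"gripper":0.65,"slide":[0.2,-0.4,0],"roll":-16}
    - {"gripper":0.65,"slide":[0.2,-0.4,0],"roll":-24}
    - {"gripper":0.65,"slide":[0.2,-0.4,0],"roll":-32}
    - {"gripper":0.65,"slide":[0.2,-0.4,0],"roll":-40}
    - {"gripper":0.65,"slide":[0.2,-0.4,0],"roll":-48}
    - {"gripper":0.65,"slide":[0.2,-0.4,0],"roll":-56}
    - {"gripper":0.65,"slide":[0.2,-0.4,0],"roll":-64}
    - {"gripper":0.65,"slide":[0.2,-0.4,0],"roll":-72}
    - {"gripper":0.65,"slide":[0.2,-0.4,0],"roll":-80}
    - {"gripper":0.65,"slide":[0.2,-0.4,0],"roll":-88}
    - {"gripper":0.65,"slide":[0.2,-0.4,0],"roll":-90}

```text
time_s: 8.4
ee_pos: [593.4, -93.1, 165.6]
ee_rot: [0.397, 3.116, 0.0]
wrist_force: [0.1, -0.5, -0.7]
width: 0.651
grasp_force: 0.0
```

Call:
carry_out:
  series:
    - {"gripper":0.65,"slide":[0,0,0],"roll":-8}
    - {"gripper":0.65,"slide":[0,0,0],"roll":-16}
    - {"gripper":0.65,"slide":[0,0,0],"roll":-24}
    - {"gripper":0.65,"slide":[0,0,0],"roll":-32}
    - {"gripper":0.65,"slide":[0,0,0],"roll":-40}
    - {"gripper":0.65,"slide":[0,0,0],"roll":-48}
    - {"gripper":0.65,"slide":[0,0,0],"roll":-56}
    - {"gripper":0.65,"slide":[0,0,0],"roll":-64}
    - {"gripper":0.65,"slide":[0,0,0],"roll":-72}
    - {"gripper":0.65,"slide":[0,0,0],"roll":-80}
    - {"gripper":0.65,"slide":[0,0,0],"roll":-80}
    - {"gripper":0.65,"slide":[0,0,0],"roll":-80}

```text
time_s: 9.6
ee_pos: [593.4, -92.8, 165.6]
ee_rot: [-1.687, 2.65, 0.001]
wrist_force: [-0.4, -0.5, 0.1]
width: 0.645
grasp_force: 0.0
```

Call:
carry_out:
  series:
    - {"gripper":0.3,"slide":[0,0,0],"roll":0}
    - {"gripper":0.3,"slide":[0,0,0],"roll":0}
    - {"gripper":0.3,"slide":[0,0,0],"roll":0}
    - {"gripper":0.3,"slide":[0,0,0],"roll":0}
    - {"gripper":0.3,"slide":[0,0,0],"roll":0}
    - {"gripper":0.3,"slide":[0,0,0],"roll":0}
  grip_force: 10

```text
time_s: 10.2
ee_pos: [593.6, -92.8, 165.9]
ee_rot: [-1.692, 2.646, -0.001]
wrist_force: [1.6, 0.1, 1.9]
width: 0.409
grasp_force: 10.0
```

```bash
python3 look.py 174
```

```text
t 10.2 pos [593.6 -92.8 165.9] F [1.6 0.1 1.9] T [-0.002 -0.364 -0.059] q7 2.16 w 0.409
tool yaw -114.8 blob [ 276  224   86   94 5501] [319.7 272.2]
mark 333 axis yaw deg (mod 180) -171.3 mid [601.6 -91.2 174. ]
```

Call:
carry_out:
  series:
    - {"gripper":0.3,"slide":[0,0,0.12],"roll":7}
    - {"gripper":0.3,"slide":[0,0,0.24],"roll":14}
    - {"gripper":0.3,"slide":[0,0,0.36],"roll":21}
    - {"gripper":0.3,"slide":[0,0,0.5],"roll":28}
    - {"gripper":0.3,"slide":[0,0,0.6],"roll":35}
    - {"gripper":0.3,"slide":[0,0,0.75],"roll":45}
    - {"gripper":0.3,"slide":[0,0,0.75],"roll":45}

```text
time_s: 10.95
ee_pos: [594.0, -93.2, 165.3]
ee_rot: [-0.546, 3.092, -0.002]
wrist_force: [4.0, -2.6, -1.3]
width: 0.407
grasp_force: 10.0
```

```bash
python3 look.py 174
```

```text
t 10.95 pos [594.  -93.2 165.3] F [ 4.  -2.6 -1.3] T [-0.356 -1.091  0.006] q7 1.47 w 0.407
tool yaw -160.0 blob [ 276  224   86   94 5517] [319.2 271.7]
mark 338 axis yaw deg (mod 180) 143.6 mid [600.2 -98.1 174. ]
```

Call:
carry_out:
  series:
    - {"gripper":0.3,"slide":[-0.2,-0.4,0.12],"roll":7.5}
    - {"gripper":0.3,"slide":[-0.2,-0.4,0.25],"roll":15}
    - {"gripper":0.3,"slide":[-0.2,-0.4,0.38],"roll":22.5}
    - {"gripper":0.3,"slide":[-0.2,-0.4,0.5],"roll":30}
    - {"gripper":0.3,"slide":[-0.2,-0.4,0.62],"roll":37.5}
    - {"gripper":0.3,"slide":[-0.2,-0.4,0.75],"roll":45}
    - {"gripper":0.3,"slide":[-0.2,-0.4,0.88],"roll":52.5}
    - {"gripper":0.3,"slide":[-0.2,-0.4,1.0],"roll":60}
    - {"gripper":0.3,"slide":[-0.2,-0.4,1.12],"roll":67.5}
    - {"gripper":0.3,"slide":[-0.2,-0.4,1.25],"roll":75}
    - {"gripper":0.3,"slide":[-0.2,-0.4,1.38],"roll":82.5}
    - {"gripper":0.3,"slide":[-0.2,-0.4,1.5],"roll":90}

```text
time_s: 12.2
ee_pos: [593.8, -94.2, 163.6]
ee_rot: [1.799, 2.574, -0.002]
wrist_force: [1.9, -3.0, 2.1]
width: 0.408
grasp_force: 10.0
```

```bash
python3 look.py 173
```

```text
t 12.2 pos [593.8 -94.2 163.6] F [ 1.9 -3.   2.1] T [-1.02  -0.569  0.036] q7 0.09 w 0.408
tool yaw 110.1 blob [ 276  224   86   94 5513] [318.9 272.2]
mark 338 axis yaw deg (mod 180) 54.0 mid [ 588.  -100.4  173. ]
```

Call:
carry_out:
  series:
    - {"gripper":0.3,"slide":[0,0,0.12],"roll":7.5}
    - {"gripper":0.3,"slide":[0,0,0.25],"roll":15}
    - {"gripper":0.3,"slide":[0,0,0.38],"roll":22.5}
    - {"gripper":0.3,"slide":[0,0,0.5],"roll":30}
    - {"gripper":0.3,"slide":[0,0,0.62],"roll":37.5}
    - {"gripper":0.3,"slide":[0,0,0.75],"roll":45}
    - {"gripper":0.3,"slide":[0,0,0.88],"roll":52.5}
    - {"gripper":0.3,"slide":[0,0,1.0],"roll":60}
    - {"gripper":0.3,"slide":[0,0,1.12],"roll":67.5}
    - {"gripper":0.3,"slide":[0,0,1.25],"roll":75}
    - {"gripper":0.3,"slide":[0,0,1.38],"roll":82.5}
    - {"gripper":0.3,"slide":[0,0,1.5],"roll":90}

```text
time_s: 13.45
ee_pos: [592.8, -93.9, 161.9]
ee_rot: [3.092, 0.549, -0.003]
wrist_force: [-2.2, -3.0, 5.0]
width: 0.412
grasp_force: 10.0
```

Call:
carry_out:
  series:
    - {"gripper":0.3,"slide":[0,0,0.12],"roll":7.5}
    - {"gripper":0.3,"slide":[0,0,0.25],"roll":15}
    - {"gripper":0.3,"slide":[0,0,0.38],"roll":22.5}
    - {"gripper":0.3,"slide":[0,0,0.5],"roll":30}
    - {"gripper":0.3,"slide":[0,0,0.62],"roll":37.5}
    - {"gripper":0.3,"slide":[0,0,0.75],"roll":45}
    - {"gripper":0.3,"slide":[0,0,0.75],"roll":45}

```text
time_s: 14.15
ee_pos: [592.8, -93.3, 161.2]
ee_rot: [3.068, -0.672, -0.003]
wrist_force: [-1.7, -2.7, 5.1]
width: 0.406
grasp_force: 10.0
```

```bash
python3 look.py 171
```

```text
t 14.15 pos [592.8 -93.3 161.2] F [-1.7 -2.7  5.1] T [-0.751  0.595 -0.01 ] q7 -2.0 w 0.406
tool yaw -24.7 blob [ 277  223   86   95 5505] [319.8 272.1]
mark 340 axis yaw deg (mod 180) -81.1 mid [591.4 -85.2 171. ]
```

Call:
carry_out:
  series:
    - {"gripper":0.65,"slide":[0,0,0],"roll":0}
    - {"gripper":0.65,"slide":[0,0,-1],"roll":0}
    - {"gripper":0.65,"slide":[0,0,-2],"roll":0}
    - {"gripper":0.65,"slide":[0,0,-2],"roll":-8}
    - {"gripper":0.65,"slide":[0,0,-2],"roll":-16}
    - {"gripper":0.65,"slide":[0,0,-2],"roll":-24}
    - {"gripper":0.65,"slide":[0,0,-2],"roll":-32}
    - {"gripper":0.65,"slide":[0,0,-2],"roll":-40}
    - {"gripper":0.65,"slide":[0,0,-2],"roll":-48}

```text
time_s: 15.1
ee_pos: [593.6, -92.6, 163.1]
ee_rot: [-3.074, -0.644, 0.0]
wrist_force: [0.1, -0.6, 0.2]
width: 0.647
grasp_force: 0.0
```

Call:
carry_out:
  series:
    - {"gripper":0.65,"slide":[0,0,0],"roll":-8}
    - {"gripper":0.65,"slide":[0,0,0],"roll":-16}
    - {"gripper":0.65,"slide":[0,0,0],"roll":-24}
    - {"gripper":0.65,"slide":[0,0,0],"roll":-32}
    - {"gripper":0.65,"slide":[0,0,0],"roll":-40}
    - {"gripper":0.65,"slide":[0,0,0],"roll":-48}
    - {"gripper":0.65,"slide":[0,0,0],"roll":-52}
    - {"gripper":0.65,"slide":[0,0,0],"roll":-52}

```text
time_s: 15.9
ee_pos: [593.6, -92.8, 163.1]
ee_rot: [-2.486, -1.919, -0.0]
wrist_force: [-0.3, 0.0, 0.4]
width: 0.651
grasp_force: 0.0
```

```bash
python3 look.py 170.5 pics/w5.png
```

```text
t 15.9 pos [593.6 -92.8 163.1] F [-0.3  0.   0.4] T [-0.047 -0.057 -0.025] q7 -0.44 w 0.651
tool yaw 75.3 blob [ 277  225   84   93 5304] [318.9 275.2]
mark 350 axis yaw deg (mod 180) -79.2 mid [591.1 -85.3 170.5]
```

View pics/w5.png

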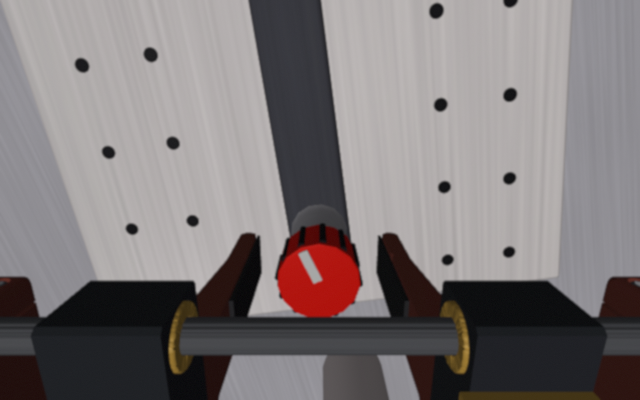

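The knob is centred, with its mark at about 101° yaw. A further clockwise turn of about 91° brings it to one full turn.

Call:
carry_out:
  series:
    - {"gripper":0.3,"slide":[0,0,0],"roll":0}
    - {"gripper":0.3,"slide":[0,0,0],"roll":0}
    - {"gripper":0.3,"slide":[0,0,0],"roll":0}
    - {"gripper":0.3,"slide":[0,0,0],"roll":0}
    - {"gripper":0.3,"slide":[0,0,0],"roll":0}
    - {"gripper":0.3,"slide":[0,0,0],"roll":0}
  grip_force: 10

```text
time_s: 16.55
ee_pos: [593.7, -92.9, 163.3]
ee_rot: [2.489, 1.917, 0.0]
wrist_force: [-0.4, 0.0, 0.6]
width: 0.408
grasp_force: 10.0
```

Call:
carry_out:
  series:
    - {"gripper":0.3,"slide":[0,0,0.12],"roll":7.5}
    - {"gripper":0.3,"slide":[0,0,0.25],"roll":15}
    - {"gripper":0.3,"slide":[0,0,0.38],"roll":22.5}
    - {"gripper":0.3,"slide":[0,0,0.5],"roll":30}
    - {"gripper":0.3,"slide":[0,0,0.62],"roll":37.5}
    - {"gripper":0.3,"slide":[0,0,0.75],"roll":45}
    - {"gripper":0.3,"slide":[0,0,0.88],"roll":52.5}
    - {"gripper":0.3,"slide":[0,0,1.0],"roll":60}
    - {"gripper":0.3,"slide":[0,0,1.12],"roll":68}
    - {"gripper":0.3,"slide":[0,0,1.25],"roll":76}
    - {"gripper":0.3,"slide":[0,0,1.4],"roll":84}
    - {"gripper":0.3,"slide":[0,0,1.5],"roll":92}

```text
time_s: 17.75
ee_pos: [594.1, -93.8, 161.9]
ee_rot: [3.106, -0.468, 0.002]
wrist_force: [2.4, -2.3, -1.3]
width: 0.403
grasp_force: 10.0
```

Call:
carry_out:
  series:
    - {"gripper":0.3,"slide":[0,0,0],"roll":0}
    - {"gripper":0.3,"slide":[0,0,0],"roll":0}
    - {"gripper":0.3,"slide":[0,0,0],"roll":0}

```text
time_s: 18.05
ee_pos: [594.1, -93.8, 161.9]
ee_rot: [3.108, -0.454, 0.002]
wrist_force: [3.4, -5.1, -1.4]
width: 0.408
grasp_force: 10.0
```

```bash
python3 look.py 169 pics/w6.png; python3 -c "
from h import *
cv2.imwrite('pics/s6.png',cams.get_image('scene'))"
```

```text
t 18.05 pos [594.1 -93.8 161.9] F [ 3.4 -5.1 -1.4] T [-0.999 -0.659  0.043] q7 -1.87 w 0.408
tool yaw -16.6 blob [ 277  224   85   94 5334] [319.4 274.7]
mark 352 axis yaw deg (mod 180) -171.2 mid [600.9 -92.  169. ]
```

View pics/w6.png

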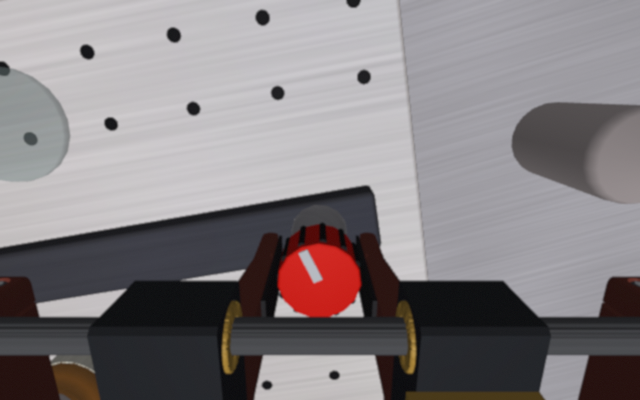

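View pics/s6.png

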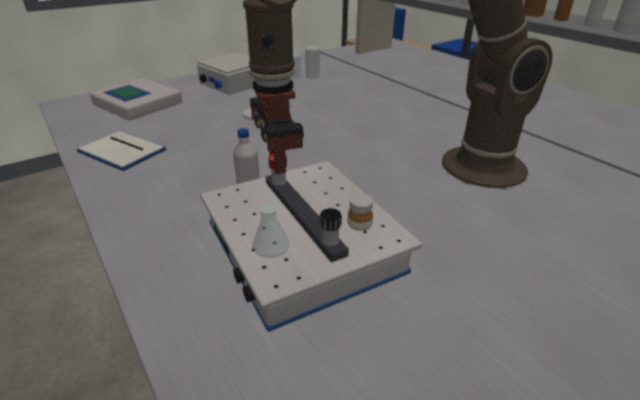

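The pictures show the knob gripped with its mark back at about 9°, one full turn on, and sunk about 6 mm. The flask, jar and bottle are in their original places.

```bash
python3 -c "
from bench import bot
print(bot.sign_off())"
```

```text
the job is handed in; nothing more can be done
None
```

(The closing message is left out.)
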